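# Lever the tight lid of a wooden crate with a pry bar

### The arm

A 7-joint arm with a two-finger parallel gripper is mounted at the origin on a cart in front of the work surface, level with it; the furniture and walls round the work are solid. World frame = base frame: x ahead of the robot, y to its left, z up, the work surface at z = 0. Lengths are in m, angles in rad, forces in N, time in s.
With the tool pointing down it reaches from about 0.425 to 0.875 m from the base axis. Payload 9.9 kg.
Tool frame: the origin (TCP) lies midway between the tips of the shut fingers; the grasp point (between the pads) lies 19 mm behind it (arm.pinch_z is the distance from the TCP to the grasp point, in m); x points along the fingers, z is the direction in which the jaws open and shut, and the axes are right-handed (so a half turn about x gives the same grasp; the last joint's range is limited). The gripper opens to 85 mm and grips with 20 to 120 N. Pads are 22 mm wide; open, the fingers measure 114 mm over their backs; the gripper's body (76 mm by 85 mm) begins 54 mm behind the grasp point. The pads swing forward as they close: fully open they stand 13 mm farther back than shut.
Start: joints at [-1.298, 0.576, 0.025, 1.437, -0.015, 1.129, -0.057], TCP at [0.236, 0.632, 0.231] pointing down, gripper open.
Joint ranges: [-2.76, 2.76], [-0.34, 2.15], [-1.52, 1.57], [0.19, 2.46], [-1.09, 4.23], [0.17, 1.99], [-2.82, 2.82]. Speed limits (rad/s): [2.22, 2.22, 3.01, 3.01, 3.14, 3.14, 3.14].

### API

Orientations are given as a rotation vector (axis times angle).
In Python, from station import arm gives the robot as it stands.
- The arm moves only by the shell command python3 -m creep 'ROWS' [FORCE]. ROWS is JSON, a list of rows, each an object of numbers: "dx", "dy", "dz": the shift along the world's x, y, z in m; "yaw": the turn about the world's z in degrees; "grip": the closure, from -1 (fully open) to 1 (shut). A call has 1 to 5 rows; each row is the pose to reach, as a shift and turn from the pose measured when the call began; what a row does not reach only later rows make up. A row lasts 1/8 s, in which the tool goes at most 62.5 mm and 10.7 degrees, less where a joint would pass 70% of its speed; a pose out of reach is approached as far as the arm can. A call with a gripper value outside its range is refused whole. The fingers move at their own pace and stop on an object; FORCE is the grip in N (left out, the last holds). Time passes only in rows, so rows that repeat a pose let the fingers close. It gives the time, the measured TCP pose, the force and the opening at its end, in the units of the state.
- arm.observe(): the state, without advancing time (a new reading comes with each control period).
- arm.snapshot(name): name is "scene" or "top"; returns (picture, depth): 420x560x3 uint8, red, green, blue; 420x560 float32, m along the optical axis (not along the pixel's ray), 0 where there is no reading.
- arm.camera_model(name): a dict with "intrinsics" (3x3 intrinsics, pixels), "k1" (the pictures are not rectified: a ray, as slopes to the right and down, at radius r is drawn at 1 + k1 r^2 times it, then the intrinsics apply), "R" (3x3) and "t" (3): a world point X has camera coordinates R X + t. Camera axes: x right, y down, z forward; pixel columns grow to the right and rows downward; lengths in m; the calibration is good to about 2 mm. A picture is of the moment at which its call begins. camera_model takes no time and is no camera call.
- arm.sign_off(): hands the job in, once; it reports no verdict.
The state is a dict: "clock": time; "joint_positions": joint angles; "qvel": joint speeds; "tau": joint torques, N m; "position": TCP position; "tool_rot": TCP orientation; "force": force on the tool from outside, world axes, zero at the start; "ft_torque": the same for the moment, N m; "grip_width": finger opening in m.
Only numpy, scipy, OpenCV 4.12 (cv2) and the standard library are available. Lean on these libraries where they do the work, as an engineer would, in place of code of your own. Each camera call takes 0.05 s, during which the arm holds its last target.

### The job

The lid of the wooden crate sits tight: take the red-handled pry bar from the black mat, set it over the steel fulcrum rod between the blue guides with its thin tip under the lid's front lip, and press the handle down until the lid has come up by about a centimetre. Raise the lid only with the bar levering on the rod, not with the gripper. Then take the bar out and lay it down flat on the black mat again (do not drop it), leaving the lid raised and the other things on the table where they are.

Things in the scene. Friction and masses are not known exactly. Their poses are not given: they have to be found in the camera images.
- stand: Opening stand fixed to the table: grey base plate 215x190x12 mm (x -30 to +185) with the fulcrum and a plywood crate 120x150 mm, whose front wall is at x = +55 and whose walls end 88 mm above the table. Origin on the table surface below the middle of the fulcrum rod. x points from rod to crate (away from the robot within 0.3 rad), z up. At x < -30 mm the table is free for the handle to go down.
- fulcrum: Fulcrum: steel rod 12 mm thick, 80 mm long along the stand's y, top 75 mm above the table, on a blue block 16 mm deep. The bar lies on it between two blue guides that lean outward, end about 95 mm above the table and are about 38 mm apart at the rod, 47 mm at the top. Same origin and axes as the stand.
- crate_lid: Light wooden lid 146x162x12 mm, two 6 mm battens on top. Slides straight up (22 mm at most); about 40 N moves it, i.e. some 14 N on the end of the bar's handle; friction keeps it where it is left. Its lip overhangs the front wall by 22 mm. Origin: middle of the lip's front lower edge, 33 mm behind the rod's axis; shut, it is 88 mm above the table, 13 mm above the rod's top. Axes as the stand's.
- mat: Black rubber mat 300 x 150 x 4 mm fixed on the table, the place of the pry bar. Origin at the centre of its underside, x along its length, z up.
- pry_bar: Straight bar 200 mm long, 0.2 to 0.4 kg. Origin at mid-length on the flat underside, near the centre of mass; x to the tip, z up. Red handle x -100 to +20 mm, 26 mm wide, 16 high; steel blade 22 wide, z 0 to 8 mm up to x = 70, then z 1.5 to 6.5 mm to the tip at x = 100. Works with the tip 10 to 20 mm under the lip; released there, it tips handle down until the tip meets the lip, and rests so.
- bar_tip (a point): Centre of the bar's tip end, 100 mm from its origin along x, 4 mm above its underside. Axes as the bar's.
- bar_end (a point): Centre of the bar's handle end, 100 mm from its origin along -x, 4 mm above its underside. Axes as the bar's.
- coaster_stack: Bystander: banded stack of green felt coasters, 97 x 97 x 21 mm, loose. Origin at the centre of its underside.
- gift_box: Bystander: white closed gift box 81 x 120 x 42 mm, loose. Origin at the centre of its underside.
- tape_roll: Bystander: roll of pale tape lying flat, 96 mm across, 45 mm high, loose. Origin at the centre of its underside.
Things that resemble listed ones, but are neither listed nor needed, are in the scene too. There is more than one size of the pry_bar; the job needs the larger.

How it is judged:
On the way, in this order (a step that is already met when the one before it is completed fails the run):
1. the bar lies over the rod with its tip under the lip (3 mm or more), the lid still shut (x of bar_tip in the frame of stand between 0.036 and 0.06 m and y of bar_tip in the frame of stand between -0.06 and 0.06 m and z of bar_tip in the frame of stand between 0.06 and 0.093 m and x of bar_end in the frame of stand below -0.1 m and z of crate_lid in the frame of stand below 0.09 m), for 0.1 s.
2. the bar, borne by the rod, levers the lid up by 8 mm or more (z of crate_lid in the frame of stand above 0.096 m and contact force between pry_bar and crate_lid above 5 N and contact force between pry_bar and fulcrum above 5 N), for 0.1 s.
At the end, for the whole second after the job is handed in: The lid stands at least 8 mm above its shut height; the pry bar lies flat and at rest on the black mat, with neither end more than 8 mm beyond the mat's edge (z of crate_lid in the frame of stand above 0.096 m and x of bar_tip in the frame of mat between -0.158 and 0.158 m and y of bar_tip in the frame of mat between -0.083 and 0.083 m and z of each of bar_tip, bar_end in the frame of mat below 0.022 m and x of bar_end in the frame of mat between -0.158 and 0.158 m and y of bar_end in the frame of mat between -0.083 and 0.083 m and linear speed of pry_bar below 0.02 m/s); the robot touches nothing.
It fails at once if the gripper pushes or lifts the lid itself (over 5 N) (contact force between the fingers and crate_lid above 5 N).
It fails at once if the bar is dropped (it falls free faster than 1.1 m/s, some 6 cm) (linear speed of pry_bar above 1.1 m/s and contact force between the fingers and pry_bar below 0.5 N).
It fails at once if the coasters, the gift box or the tape roll is moved by more than 30 mm (distance of any of coaster_stack, gift_box, tape_roll from where it was at the start of the episode above 0.03 m).
It also fails if it takes over 67 s, if anything falls off the work surface, if the arm or the gripper's body presses on something with over 40 N, if the wrist force passes 120 N, or if a joint passes its speed limit or range.

## Working session

There is one attempt and no reset: what is moved stays moved. The work goes in short steps, Python scripts to look and compute and a shell command to move; the robot and the scene stay as the last step left them, time stands still between calls to the robot, and variables do not carry over. Pictures are saved under pics/ and viewed, and the job is handed in when it is done.

```bash
ls; mkdir -p pics; cat > h.py <<'E'
import numpy as np,cv2
from station import arm
def snap(n,f):
    p,d=arm.snapshot(n); np.savez('pics/'+f+'.npz',p=p,d=d)
    cv2.imwrite('pics/'+f+'.png',p[:,:,::-1]); return p,d
def load(f):
    z=np.load('pics/'+f+'.npz'); return z['p'],z['d']
def rays(n,uv):
    m=arm.camera_model(n);K=np.array(m['intrinsics'],float);k=m['k1']
    uv=np.atleast_2d(np.array(uv,float))
    xy=cv2.undistortPoints(uv[:,None],K,np.array([k,0,0,0,0.]))[:,0]
    R=np.array(m['R']);t=np.array(m['t'])
    d=np.c_[xy,np.ones(len(xy))]@R; o=-R.T@t
    return o,d
def plane(n,uv,z):
    o,d=rays(n,uv); return o+d*((z-o[2])/d[:,2])[:,None]
def dep(n,uv,D):
    o,d=rays(n,uv); return o+d*np.asarray(D)[:,None]
def cloud(n,D):
    v,u=np.nonzero(D>0); P=dep(n,np.c_[u,v],D[v,u]); out=np.full(D.shape+(3,),np.nan); out[v,u]=P; return out
def proj(n,X):
    m=arm.camera_model(n);K=np.array(m['intrinsics'],float)
    return cv2.projectPoints(np.atleast_2d(np.array(X,float)),cv2.Rodrigues(np.array(m['R']))[0],np.array(m['t'],float),K,np.array([m['k1'],0,0,0,0.]))[0][:,0]
E
python3 - <<'E'
from h import *
s=arm.observe();print({k:np.round(v,3) for k,v in s.items()},arm.pinch_z)
for n in('scene','top'):
    snap(n,n+'0');m=arm.camera_model(n);print(n,-np.array(m['R']).T@m['t'],m['intrinsics'],m['k1'])
E
```

```text
pics
{'clock': np.float64(0.0), 'joint_positions': array([-1.298,  0.577,  0.025,  1.438, -0.015,  1.129, -0.057]), 'qvel': array([-0.   ,  0.   ,  0.001,  0.001, -0.001, -0.   , -0.001]), 'tau': array([ 1.0000e-03, -7.6575e+01,  2.2510e+00, -2.8597e+01,  1.5000e-02,
        1.2000e-02, -0.0000e+00]), 'position': array([0.236, 0.632, 0.23 ]), 'tool_rot': array([-0.944,  1.358,  0.942]), 'force': array([ 0.008,  0.55 , -0.728]), 'ft_torque': array([-0.055,  0.009,  0.026]), 'grip_width': np.float64(0.085)} 0.0187
scene [-0.19729134 -0.89955942  0.84148249] [[384.50518927   0.         284.67572855]
 [  0.         384.50518927 207.77675117]
 [  0.           0.           1.        ]] 0.033996595419611086
top [0.16806555 0.05684939 1.88229456] [[496.34671677   0.         280.59198618]
 [  0.         496.34671677 213.71688965]
 [  0.           0.           1.        ]] -0.14094678509883196
```

View pics/scene0.png

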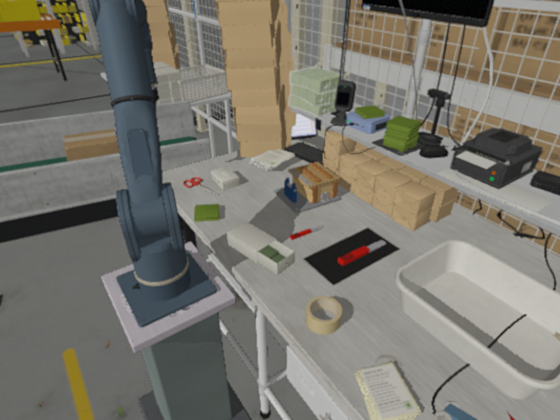

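View pics/top0.png

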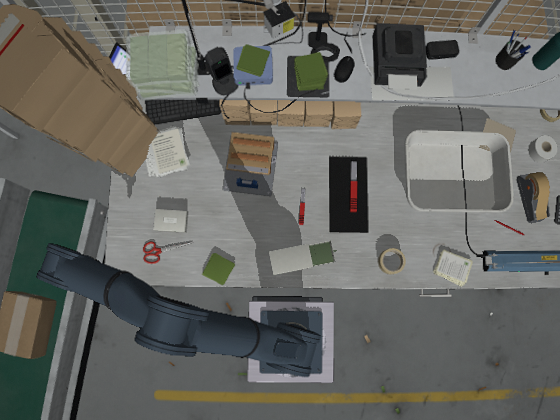

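In the top view the stand is at (248,165) and the black mat at (348,194). There are two red-handled bars: the one on the mat at (353,187), and a visibly shorter one off the mat at (302,205). The coasters are at (219,265), and the tape roll is at (390,260). I'll measure these and enlarge the crops.

```bash
python3 - <<'E'
from h import *
p,D=load('top0');q,E=load('scene0')
a=cv2.resize(p[125:240,215:380],None,fx=4.5,fy=4.5,interpolation=cv2.INTER_CUBIC)
cv2.imwrite('pics/c1.png',a[:,:,::-1])
b=cv2.resize(q[150:280,225:410],None,fx=4.2,fy=4.2,interpolation=cv2.INTER_CUBIC)
cv2.imwrite('pics/c2.png',b[:,:,::-1])
hsv=cv2.cvtColor(p,cv2.COLOR_RGB2HSV);H,S,V=cv2.split(hsv)
def comps(m,mn,z,n='top'):
    c,l,st,ce=cv2.connectedComponentsWithStats(m.astype(np.uint8))
    for i in range(1,c):
        if st[i,4]>=mn and 210<ce[i][0]<420 and 120<ce[i][1]<290:
            v,u=np.nonzero(l==i); P=plane(n,np.c_[u,v],z)[:,:2]
            r=cv2.minAreaRect((P*1000).astype(np.float32)); print(st[i],ce[i].round(1),np.round(r[0],1),np.round(r[1],1),round(r[2],1))
print('red');comps(((H<8)|(H>172))&(S>130)&(V>90),20,.02)
print('black');comps((V<45),400,.004)
print('blue');comps((H>100)&(H<130)&(S>100),20,.09)
print(plane('top',[[0,0]],0))
X=cloud('top',D)
for u,v in[(352,175),(352,200),(340,215),(248,165),(248,184),(302,205),(315,230)]:print(u,v,X[v,u].round(3))
E
```

```text
red
[351 181   6  18 103] [353.5 189.1] [ 574.  -235.2] [19.5 67. ] 89.1
[299 203   6  15  62] [301.6 209.3] [490.8 -35.1] [16.6 55.8] 85.2
[350 209   7   3  20] [353.2 210. ] [ 493.4 -232.2] [ 7.8 23.2] 0.8
black
[ 329  157   39   75 2447] [347.  195.2] [ 560.9 -215.7] [294.  146.8] 0.3
blue
[236 178  22  10 109] [246.8 183.5] [578.  171.5] [79.9 28.9] 82.4
[[1.44268701 1.32629479 0.        ]]
352 175 [ 0.632 -0.231  0.014]
352 200 [ 0.533 -0.23   0.014]
340 215 [ 0.476 -0.184  0.003]
248 165 [0.644 0.168 0.097]
248 184 [0.578 0.168 0.069]
302 205 [ 0.512 -0.037  0.008]
315 230 [ 0.417 -0.088  0.001]
```

View pics/c1.png

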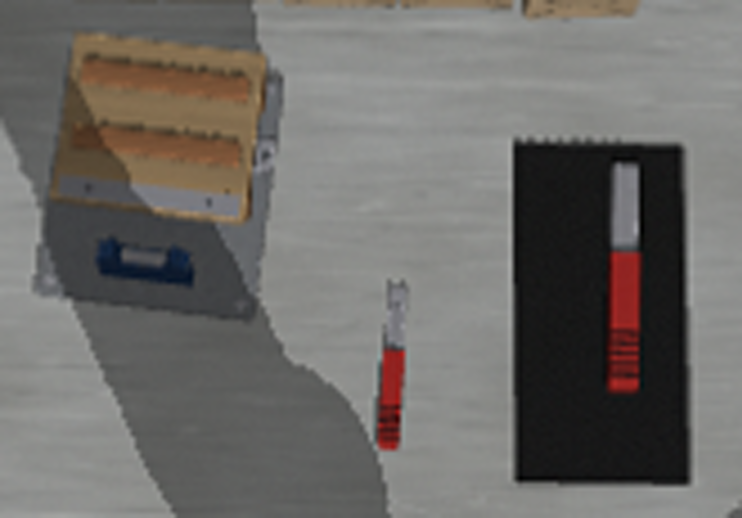

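View pics/c2.png

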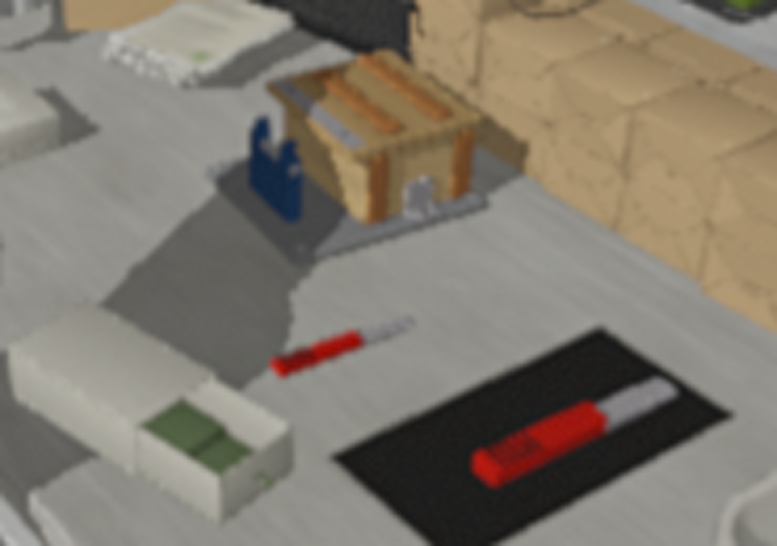

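The bar on the mat is the large one: handle about 26 mm wide and about 200 mm long overall. The one off the mat is smaller, so it's the decoy. Next I'll get precise poses for the bar and the stand.

```bash
python3 - <<'E'
from h import *
p,D=load('top0');X=cloud('top',D)
c=lambda L:np.array(L)/4.5+[215,125]-.4
print('bar end',plane('top',c([[623,391]]),.018),'tip',plane('top',c([[626,163]]),.0105),'junction',plane('top',c([[625,250]]),.02))
print('lid corners',L:=plane('top',c([[75,36],[267,54],[248,222],[52,200]]),.1))
for i in range(4):
    d=L[(i+1)%4]-L[i];print(np.hypot(*d[:2]).round(4),np.degrees(np.arctan2(d[1],d[0])).round(1))
f=(L[2]+L[3])/2; print('front mid',f)
# plate, rod
print('rod',plane('top',c([[146,257]]),.075), 'guides',plane('top',c([[100,250],[192,265]]),.09))
print('plate front corners',plane('top',c([[35,293],[252,318]]),.012))
# cloud lid
m=np.nan_to_num(X[...,2]); s=(m>.085)&(m<.115); s[:, :215]=0;s[:,285:]=0;s[:125]=0;s[200:]=0
P=X[s]; r=cv2.minAreaRect((P[:,:2]*1000).astype(np.float32));print('lid cloud',len(P),r,np.median(P[:,2]))
# scene view side
q,E=load('scene0');Y=cloud('scene',E)
y=np.nan_to_num(Y[...,2]); s=(y>.095)&(y<.112)&(np.nan_to_num(Y[...,1])>.05)&(np.nan_to_num(Y[...,1])<.28)&(Y[...,0]>.55)&(Y[...,0]<.85)
P=Y[s]; r=cv2.minAreaRect((P[:,:2]*1000).astype(np.float32));print('lid scene',len(P),r,np.median(P[:,2]))
# bar cloud scene
s=(y>.008)&(y<.03)&(Y[...,0]>.4)&(Y[...,0]<.72)&(Y[...,1]<-.19)&(Y[...,1]>-.28)
P=Y[s]; r=cv2.minAreaRect((P[:,:2]*1000).astype(np.float32));print('bar scene',len(P),r)
# bar via red fit, in scene
hsv=cv2.cvtColor(q,cv2.COLOR_RGB2HSV);H,S,V=cv2.split(hsv)
k=((H<8)|(H>172))&(S>130)&(V>60);k[:,:330]=0;k[280:]=0;k[:, 400:]=0
v,u=np.nonzero(k);print(len(u),u.min(),u.max(),v.min(),v.max(), Y[k].mean(0))
E
```

```text
bar end [[ 0.48795945 -0.2325834   0.018     ]] tip [[ 0.69050992 -0.23928371  0.0105    ]] junction [[ 0.61051367 -0.23567918  0.02      ]]
lid corners [[0.76858227 0.23398114 0.1       ]
 [0.75474571 0.07344086 0.1       ]
 [0.61044929 0.08696044 0.1       ]
 [0.62708853 0.24850249 0.1       ]]
0.1611 -94.9
0.1449 174.6
0.1624 84.1
0.1422 -5.9
front mid [0.61876891 0.16773146 0.1       ]
rod [[0.58570985 0.17152351 0.075     ]] guides [[0.58768972 0.20861818 0.09      ]
 [0.57597858 0.13258482 0.09      ]]
plate front corners [[0.56751456 0.26996479 0.012     ]
 [0.54802996 0.08371423 0.012     ]]
lid cloud 1649 ((671.6382446289062, 164.8978271484375), (164.13877868652344, 187.58482360839844), 84.38176727294922) 0.10098781456001982
lid scene 862 ((711.8296508789062, 161.98655700683594), (217.25169372558594, 268.71356201171875), 88.93238830566406) 0.10162012570656964
bar scene 378 ((558.0179443359375, -233.75106811523438), (282.26165771484375, 84.03688049316406), 1.1121455430984497)
326 337 368 245 265 [ 0.54642191 -0.23787058  0.01572534]
```

Poses so far:
- **Stand:** rod origin about (0.586, 0.171), yaw about -5.6°. The lid-edge and rod readings agree to within about 1 mm.
- **Bar:** centre about (0.589, -0.236), yaw about -1.9°, length 0.203 m against 0.200 m given.

Now I'll check the jaw axis and start moving.

```bash
python3 - <<'E'
from h import *
R=cv2.Rodrigues(np.array(arm.observe()['tool_rot']))[0];print(R.round(3),'jaw yaw',np.degrees(np.arctan2(R[1,2],R[0,2])))
E
python3 -m creep '[{"dx":0.05,"dy":-0.04},{"dx":0.1,"dy":-0.08},{"dx":0.14,"dy":-0.12},{"dx":0.18,"dy":-0.16},{"dx":0.22,"dy":-0.2}]' 40
```

```text
[[-0.    -0.937  0.349]
 [-0.001  0.349  0.937]
 [-1.    -0.    -0.002]] jaw yaw 69.55758224350753invalid input at $[0]: expected keys dx, dy, dz, yaw, grip
```

```bash
python3 -m creep '[{"dx":0.05,"dy":-0.04,"dz":0,"yaw":4,"grip":-1},{"dx":0.1,"dy":-0.08,"dz":0,"yaw":8,"grip":-1},{"dx":0.14,"dy":-0.12,"dz":0,"yaw":12,"grip":-1},{"dx":0.18,"dy":-0.16,"dz":0,"yaw":16,"grip":-1},{"dx":0.22,"dy":-0.2,"dz":0,"yaw":18.5,"grip":-1}]' 40
```

```text
clock: 0.72
position: [0.4567, 0.4305, 0.2302]
tool_rot: [-1.187, 1.226, 1.185]
force: [0.8, 0.6, -0.7]
grip_width: 0.0856
```

```bash
python3 -m creep '[{"dx":0.02,"dy":-0.055,"dz":0,"yaw":0,"grip":-1},{"dx":0.04,"dy":-0.11,"dz":0,"yaw":0,"grip":-1},{"dx":0.06,"dy":-0.165,"dz":0,"yaw":0,"grip":-1},{"dx":0.08,"dy":-0.22,"dz":0,"yaw":0,"grip":-1},{"dx":0.1,"dy":-0.275,"dz":0,"yaw":0,"grip":-1}]'
python3 -m creep '[{"dx":0.01,"dy":-0.06,"dz":0,"yaw":0,"grip":-1},{"dx":0.02,"dy":-0.12,"dz":0,"yaw":0,"grip":-1},{"dx":0.03,"dy":-0.18,"dz":0,"yaw":0,"grip":-1},{"dx":0.03,"dy":-0.24,"dz":0,"yaw":0,"grip":-1},{"dx":0.03,"dy":-0.3,"dz":0,"yaw":0,"grip":-1}]'
python3 -c "
from h import *
s=arm.observe();R=cv2.Rodrigues(np.array(s['tool_rot']))[0];print(s['position'],R.round(3),'jaw yaw',np.degrees(np.arctan2(R[1,2],R[0,2])))"
```

```text
clock: 1.35
position: [0.5569, 0.1536, 0.2301]
tool_rot: [-1.187, 1.226, 1.185]
force: [1.6, 1.0, 0.2]
grip_width: 0.086
clock: 1.98
position: [0.5867, -0.1482, 0.2297]
tool_rot: [-1.187, 1.226, 1.186]
force: [0.5, 0.9, 0.2]
grip_width: 0.0855
[ 0.58665295 -0.14823857  0.22972734] [[-0.001 -0.999  0.032]
 [-0.002  0.032  0.999]
 [-1.     0.001 -0.002]] jaw yaw 88.1799700798899
```

```bash
python3 -m creep '[{"dx":0,"dy":-0.044,"dz":0,"yaw":0,"grip":-1},{"dx":0,"dy":-0.088,"dz":-0.03,"yaw":0,"grip":-1},{"dx":0,"dy":-0.088,"dz":-0.08,"yaw":0,"grip":-1},{"dx":0,"dy":-0.088,"dz":-0.13,"yaw":0,"grip":-1},{"dx":0,"dy":-0.088,"dz":-0.16,"yaw":0,"grip":-1}]'
python3 - <<'E'
from h import *
p,D=snap('scene','s1');q,_=snap('top','t1')
a=cv2.resize(p[190:300,280:430],None,fx=5,fy=5,interpolation=cv2.INTER_CUBIC)
cv2.imwrite('pics/s1c.png',a[:,:,::-1])
E
```

```text
clock: 2.6
position: [0.5852, -0.2358, 0.0668]
tool_rot: [-1.184, 1.228, 1.189]
force: [-0.6, -0.3, 0.6]
grip_width: 0.0854
```

View pics/s1c.png

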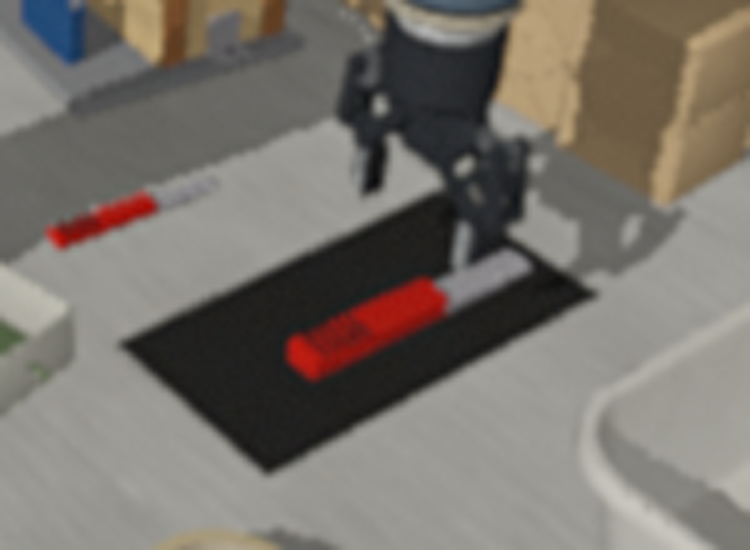

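The open fingers straddle the handle: one is at crop (370,175) on the far side and one at (462,245) on the near side. I'll lower and grip.

```bash
python3 -m creep '[{"dx":0,"dy":0,"dz":-0.03,"yaw":0,"grip":-1},{"dx":0,"dy":0,"dz":-0.055,"yaw":0,"grip":-1},{"dx":0,"dy":0,"dz":-0.061,"yaw":0,"grip":-1},{"dx":0,"dy":0,"dz":-0.061,"yaw":0,"grip":0},{"dx":0,"dy":0,"dz":-0.061,"yaw":0,"grip":1}]' 60
python3 -m creep '[{"dx":0,"dy":0,"dz":0,"yaw":0,"grip":1},{"dx":0,"dy":0,"dz":0,"yaw":0,"grip":1},{"dx":0,"dy":0,"dz":0,"yaw":0,"grip":1},{"dx":0,"dy":0,"dz":0,"yaw":0,"grip":1}]'
```

```text
clock: 3.32
position: [0.5851, -0.2357, 0.0065]
tool_rot: [-1.183, 1.228, 1.19]
force: [0.8, 0.7, 0.6]
grip_width: 0.0518
clock: 3.82
position: [0.5858, -0.2361, 0.0079]
tool_rot: [-1.185, 1.228, 1.188]
force: [-0.8, -0.1, 9.0]
grip_width: 0.0244
```

```bash
python3 -m creep '[{"dx":0,"dy":0,"dz":0.02,"yaw":0,"grip":1},{"dx":0,"dy":0,"dz":0.06,"yaw":0,"grip":1},{"dx":0,"dy":0,"dz":0.1,"yaw":0,"grip":1},{"dx":0,"dy":0,"dz":0.15,"yaw":0,"grip":1},{"dx":0,"dy":0,"dz":0.15,"yaw":0,"grip":1}]'
python3 - <<'E'
from h import *
p,D=snap('scene','s2');q,_=snap('top','t2')
a=cv2.resize(p[150:290,280:430],None,fx=4,fy=4,interpolation=cv2.INTER_CUBIC)
cv2.imwrite('pics/s2c.png',a[:,:,::-1])
a=cv2.resize(q[130:250,300:400],None,fx=4.5,fy=4.5,interpolation=cv2.INTER_CUBIC)
cv2.imwrite('pics/t2c.png',a[:,:,::-1])
E
```

```text
clock: 4.45
position: [0.5878, -0.237, 0.1622]
tool_rot: [-1.189, 1.224, 1.182]
force: [0.2, -0.4, -3.4]
grip_width: 0.024
```

View pics/s2c.png

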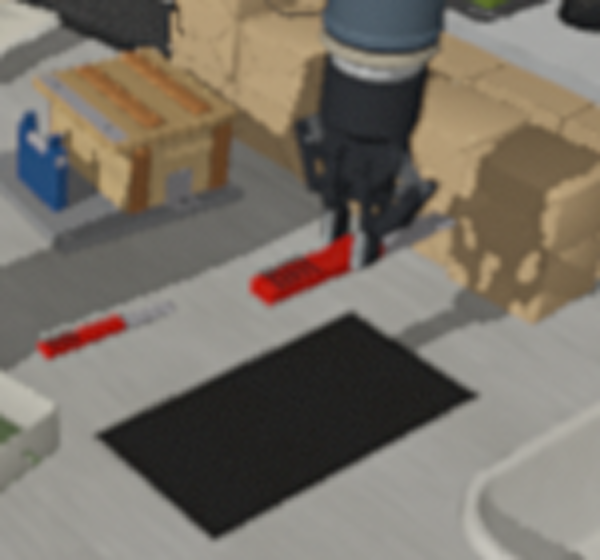

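View pics/t2c.png

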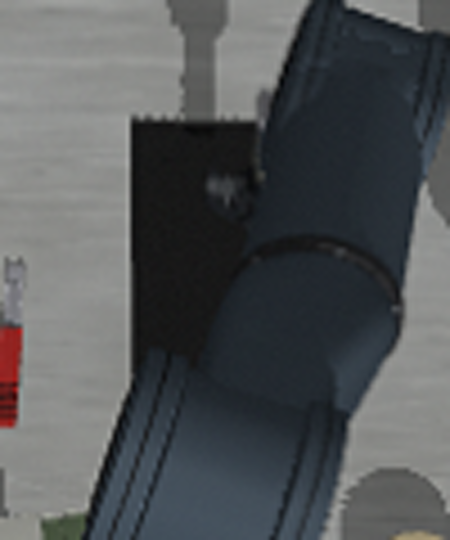

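The bar is held roughly level, with the handle end at crop (262,285) and the tip at (453,218). The arm blocks the top view. I'll check the bar's pose in the hand from the scene view.

```bash
python3 - <<'E'
from h import *
p,D=load('scene0' if 0 else 's2');X=cloud('scene',D)
a=cv2.resize(p[190:240,330:405],None,fx=10,fy=10,interpolation=cv2.INTER_CUBIC)
cv2.imwrite('pics/s2d.png',a[:,:,::-1])
hsv=cv2.cvtColor(p,cv2.COLOR_RGB2HSV);H,S,V=cv2.split(hsv)
k=((H<8)|(H>172))&(S>130)&(V>60);k[:,:335]=0;k[240:]=0;k[:,400:]=0;k[:190]=0
P=X[k];P=P[~np.isnan(P[:,0])];print(len(P),P.min(0),P.max(0))
for x in np.arange(.48,.62,.02):
    s=P[(P[:,0]>=x)&(P[:,0]<x+.02)]
    if len(s):print(x.round(2),len(s),np.percentile(s[:,2],90).round(4),s.mean(0).round(4))
k=(S<60)&(V>100)&(X[...,2]>.14)&(X[...,2]<.2)&(X[...,0]>.6)&(X[...,0]<.72)&(np.abs(X[...,1]+.237)<.03)
P=X[k];print('steel',len(P));
for x in np.arange(.6,.72,.02):
    s=P[(P[:,0]>=x)&(P[:,0]<x+.02)]
    if len(s):print(x.round(2),len(s),s.mean(0).round(4),s.max(0).round(4))
# expected pixels for level bar: origin such that tip etc
for yaw in(-1.9,):
    c,s=np.cos(np.radians(yaw)),np.sin(np.radians(yaw))
    O=np.array([.5905,-.2365,.158])
    T=lambda b:O+np.c_[b[:,0]*c-b[:,1]*s,b[:,0]*s+b[:,1]*c,b[:,2]]
    print(((proj('scene',T(np.array([[-.1,.013,.016],[-.1,-.013,.016],[-.1,-.013,0],[.1,.011,.0065],[.1,-.011,.0065],[.1,-.011,.0015]])))-[330,190])*10+5).round(0))
E
```

```text
198 [ 0.49363911 -0.25050164  0.15930222] [ 0.61251329 -0.22324223  0.17792386]
0.48 27 0.1739 [ 0.4961 -0.2368  0.1692]
0.5 43 0.1753 [ 0.5099 -0.2411  0.1717]
0.52 39 0.1759 [ 0.53   -0.2418  0.1717]
0.54 39 0.1757 [ 0.5501 -0.2419  0.1715]
0.56 35 0.1755 [ 0.5698 -0.2412  0.1723]
0.58 14 0.1759 [ 0.5871 -0.2306  0.1746]
0.6 1 0.1664 [ 0.6125 -0.2473  0.1664]
steel 36
0.6 2 [ 0.6192 -0.2458  0.1629] [ 0.6194 -0.245   0.1662]
0.62 12 [ 0.629  -0.2435  0.1655] [ 0.635  -0.2388  0.1707]
0.64 4 [ 0.6499 -0.2481  0.1609] [ 0.6575 -0.247   0.164 ]
0.66 9 [ 0.6711 -0.2454  0.1637] [ 0.6797 -0.2323  0.1654]
0.68 9 [ 0.6872 -0.2424  0.165 ] [ 0.6942 -0.2337  0.1672]
[[108. 293.]
 [165. 335.]
 [161. 378.]
 [582. 127.]
 [632. 157.]
 [630. 170.]]
```

View pics/s2d.png

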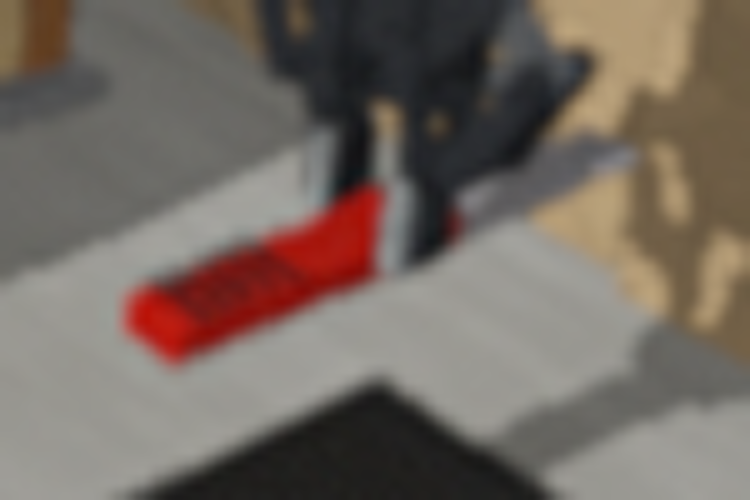

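The bar is level, with its tip about 104.5 mm ahead of the TCP and its underside about 4 mm below it. Next I'll carry it over the rod and stay short of the lip.

```bash
python3 -m creep '[{"dx":-0.015,"dy":0.05,"dz":0,"yaw":0,"grip":1},{"dx":-0.03,"dy":0.1,"dz":0,"yaw":0,"grip":1},{"dx":-0.045,"dy":0.15,"dz":0,"yaw":0,"grip":1},{"dx":-0.06,"dy":0.2,"dz":0,"yaw":-2,"grip":1},{"dx":-0.075,"dy":0.25,"dz":0,"yaw":-4,"grip":1}]'
python3 -m creep '[{"dx":-0.004,"dy":0.04,"dz":0,"yaw":0,"grip":1},{"dx":-0.008,"dy":0.08,"dz":0,"yaw":0,"grip":1},{"dx":-0.013,"dy":0.12,"dz":0,"yaw":0,"grip":1},{"dx":-0.013,"dy":0.166,"dz":0,"yaw":0,"grip":1},{"dx":-0.013,"dy":0.166,"dz":0,"yaw":0,"grip":1}]'
python3 - <<'E'
from h import *
s=arm.observe();R=cv2.Rodrigues(np.array(s['tool_rot']))[0];print(s['position'],'jaw yaw',np.degrees(np.arctan2(R[1,2],R[0,2])))
p,D=snap('scene','s3');q,_=snap('top','t3')
a=cv2.resize(p[120:240,225:355],None,fx=5,fy=5,interpolation=cv2.INTER_CUBIC)
cv2.imwrite('pics/s3c.png',a[:,:,::-1])
a=cv2.resize(q[120:240,200:300],None,fx=5,fy=5,interpolation=cv2.INTER_CUBIC)
cv2.imwrite('pics/t3c.png',a[:,:,::-1])
E
```

```text
clock: 5.18
position: [0.5087, 0.0156, 0.1564]
tool_rot: [-1.131, 1.262, 1.137]
force: [0.7, 2.0, -2.5]
grip_width: 0.0244
clock: 5.8
position: [0.4941, 0.1858, 0.1548]
tool_rot: [-1.134, 1.26, 1.144]
force: [0.4, -0.6, -3.0]
grip_width: 0.0242
[0.49411589 0.18578784 0.15477386] jaw yaw 84.48186413271718
```

View pics/s3c.png

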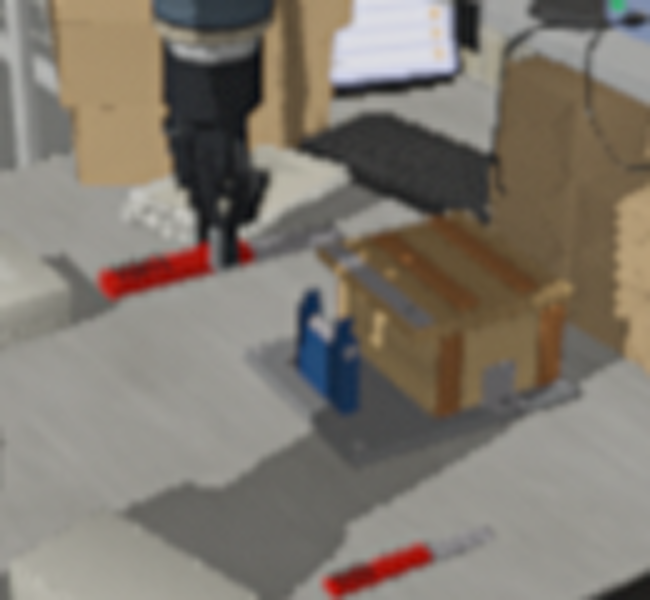

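View pics/t3c.png

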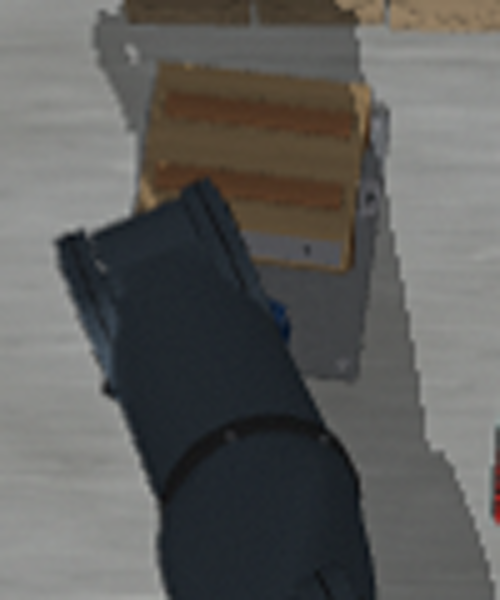

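```bash
python3 - <<'E'
from h import *
p,_=load('s3')
g=plane('scene',np.array([[312,293],[345,322]])/5+[225,120]-.4,.095);print(g,g.mean(0),np.hypot(*(g[1]-g[0])[:2]))
a=cv2.resize(p[160:215,270:345],None,fx=10,fy=10,interpolation=cv2.INTER_CUBIC)
R0=np.array([.586,.171,0]);u=np.array([.9952,-.0976,0]);v=np.array([.0976,.9952,0])
pts=[R0+v*s*y+[0,0,z] for s in(1,-1) for y,z in((.0235,.095),(.019,.075),(.04,.075))]+[R0+u*.033+v*y+[0,0,.1] for y in(-.081,.081)]+[R0+u*.033+[0,0,.088]]
for i,x in enumerate(proj('scene',pts)):
    c=((x-[270,160])*10+5).astype(int);cv2.circle(a,tuple(int(k) for k in c),3,(0,255,0) if i<6 else (255,0,255),-1)
cv2.imwrite('pics/s3d.png',a[:,:,::-1])
E
```

```text
[[0.58903375 0.19309118 0.095     ]
 [0.58305165 0.14060011 0.095     ]] [0.5860427  0.16684565 0.095     ] 0.05283084484999543
```

View pics/s3d.png

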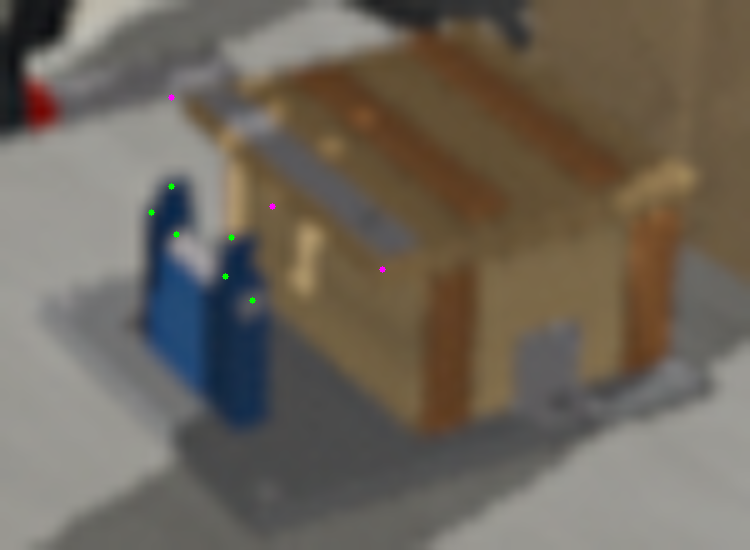

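Predicted and seen points differ by about 2 mm between the two cameras, so I'll use the mean: rod at (0.5875, 0.1695). I'll correct in the air first, then lower.

```bash
python3 -m creep '[{"dx":0.007,"dy":-0.008,"dz":0,"yaw":0,"grip":1},{"dx":0.007,"dy":-0.008,"dz":-0.02,"yaw":0,"grip":1},{"dx":0.007,"dy":-0.008,"dz":-0.04,"yaw":0,"grip":1},{"dx":0.007,"dy":-0.008,"dz":-0.04,"yaw":0,"grip":1}]'
python3 - <<'E'
from h import *
s=arm.observe();print(s['position'])
p,_=snap('scene','s4')
a=cv2.resize(p[150:215,240:345],None,fx=7,fy=7,interpolation=cv2.INTER_CUBIC)
cv2.imwrite('pics/s4c.png',a[:,:,::-1])
E
```

```text
clock: 6.4
position: [0.5011, 0.1711, 0.1137]
tool_rot: [-1.13, 1.269, 1.139]
force: [-0.2, 0.5, -3.8]
grip_width: 0.024
[0.50111428 0.17105879 0.11373907]
```

View pics/s4c.png

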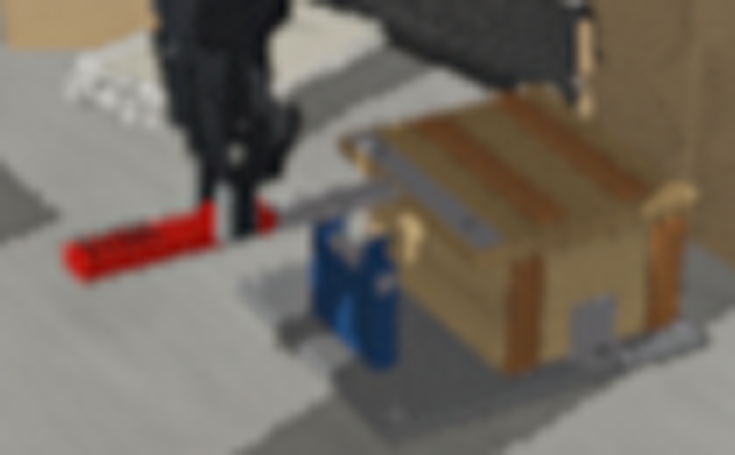

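```bash
python3 -m creep '[{"dx":0,"dy":0.006,"dz":0,"yaw":0,"grip":1},{"dx":0,"dy":0.006,"dz":0,"yaw":0,"grip":1},{"dx":0,"dy":0.006,"dz":0,"yaw":0,"grip":1}]'
python3 - <<'E'
from h import *
s=arm.observe();P=np.array(s['position']);R=cv2.Rodrigues(np.array(s['tool_rot']))[0];print(P,'jaw yaw',np.degrees(np.arctan2(R[1,2],R[0,2])))
p,_=snap('scene','s5')
a=cv2.resize(p[160:200,245:320],None,fx=10,fy=10,interpolation=cv2.INTER_CUBIC)
th=np.arctan2(R[1,2],R[0,2])-np.pi/2;u=np.array([np.cos(th),np.sin(th),0]);v=np.array([-u[1],u[0],0])
O=P+u*.0045-[0,0,.004]
pts=[O+u*x+v*y+[0,0,z] for x,y,z in((.1,.011,.0065),(.1,-.011,.0065),(-.1,.013,.016),(-.1,-.013,.016),(.02,-.013,.016))]
for x in proj('scene',pts):
    c=((x-[245,160])*10+5).astype(int);cv2.circle(a,tuple(int(k) for k in c),3,(0,255,0),-1)
cv2.imwrite('pics/s5c.png',a[:,:,::-1])
E
```

```text
clock: 6.82
position: [0.5019, 0.1778, 0.1151]
tool_rot: [-1.131, 1.266, 1.138]
force: [-0.2, -1.0, -3.2]
grip_width: 0.0242
[0.50189473 0.17776819 0.11512373] jaw yaw 84.07851722294913
```

View pics/s5c.png

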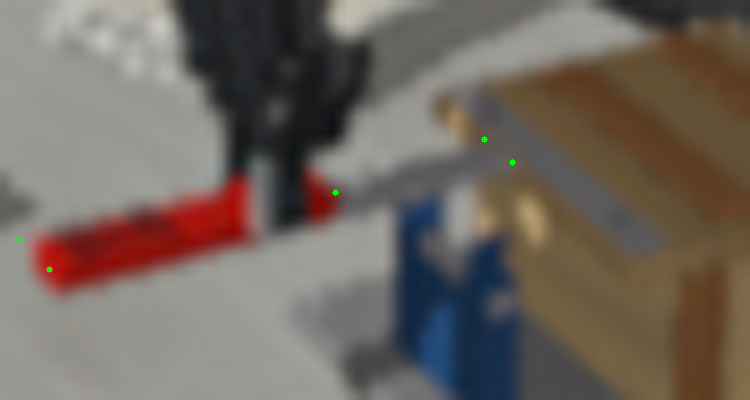

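The bar runs over the gap between the guides. Its offset from the predicted points matches the stand's offset, so the relative pose holds. Lowering onto the rod level.

```bash
python3 -m creep '[{"dx":0,"dy":0,"dz":-0.015,"yaw":0,"grip":1},{"dx":0,"dy":0,"dz":-0.025,"yaw":0,"grip":1},{"dx":0,"dy":0,"dz":-0.032,"yaw":0,"grip":1},{"dx":0,"dy":0,"dz":-0.032,"yaw":0,"grip":1},{"dx":0,"dy":0,"dz":-0.032,"yaw":0,"grip":1}]'
python3 - <<'E'
from h import *
s=arm.observe();print(s['position'],s['force'])
p,_=snap('scene','s6');q,_=snap('top','t6')
a=cv2.resize(p[160:215,245:320],None,fx=10,fy=10,interpolation=cv2.INTER_CUBIC)
cv2.imwrite('pics/s6c.png',a[:,:,::-1])
E
```

```text
clock: 7.5
position: [0.5019, 0.1777, 0.0831]
tool_rot: [-1.131, 1.267, 1.138]
force: [-0.5, -1.2, -2.9]
grip_width: 0.0243
[0.50194227 0.17768732 0.08306021] [-0.47155699 -1.1691645  -2.85725796]
```

View pics/s6c.png

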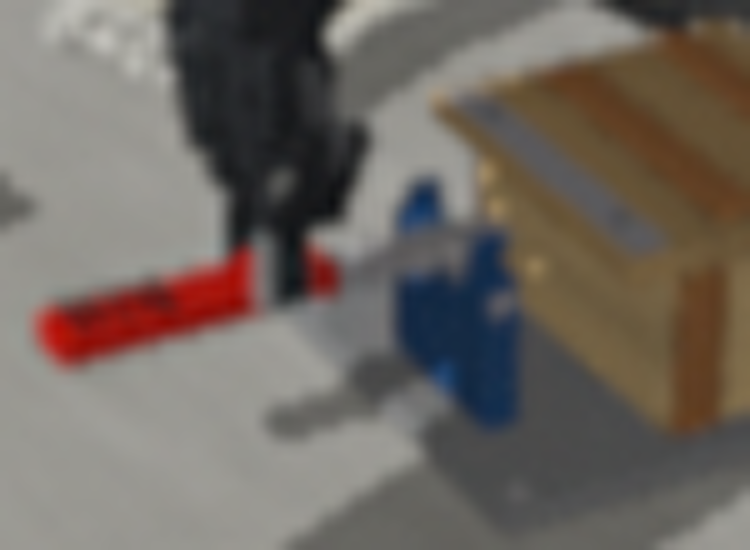

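The blade lies between the guides, at crop (430,245), with no contact force. Now I'll slide it forward under the lip.

```bash
python3 -m creep '[{"dx":0,"dy":0,"dz":-0.003,"yaw":0,"grip":1},{"dx":0.01,"dy":-0.001,"dz":-0.003,"yaw":0,"grip":1},{"dx":0.02,"dy":-0.002,"dz":-0.003,"yaw":0,"grip":1},{"dx":0.029,"dy":-0.003,"dz":-0.003,"yaw":0,"grip":1},{"dx":0.029,"dy":-0.003,"dz":-0.003,"yaw":0,"grip":1}]'
python3 - <<'E'
from h import *
s=arm.observe();print(s['position'],s['force'])
p,_=snap('scene','s7');q,_=snap('top','t7')
a=cv2.resize(p[160:215,245:320],None,fx=10,fy=10,interpolation=cv2.INTER_CUBIC)
cv2.imwrite('pics/s7c.png',a[:,:,::-1])
E
```

```text
clock: 8.22
position: [0.532, 0.1745, 0.0802]
tool_rot: [-1.13, 1.266, 1.137]
force: [-1.4, 1.0, -3.2]
grip_width: 0.0241
[0.53203848 0.17445981 0.08023338] [-1.37146654  0.97384248 -3.21756348]
```

View pics/s7c.png

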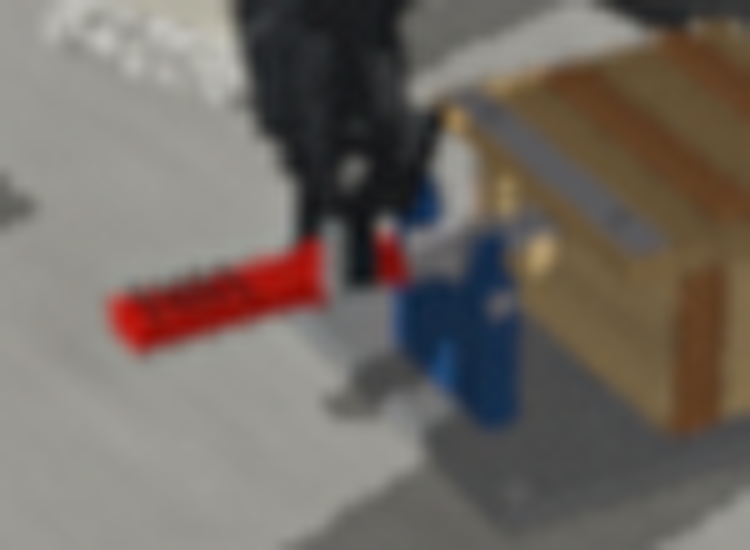

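No contact yet, and the tip should be about 15 mm under the lip. I'll seat the bar on the rod and release it there.

```bash
python3 -m creep '[{"dx":0,"dy":0,"dz":-0.001,"yaw":0,"grip":1},{"dx":0,"dy":0,"dz":-0.002,"yaw":0,"grip":1},{"dx":0,"dy":0,"dz":-0.002,"yaw":0,"grip":1}]'
python3 -m creep '[{"dx":0,"dy":0,"dz":0,"yaw":0,"grip":0.3},{"dx":0,"dy":0,"dz":0,"yaw":0,"grip":0},{"dx":0,"dy":0,"dz":0,"yaw":0,"grip":-0.2},{"dx":0,"dy":0,"dz":0,"yaw":0,"grip":-0.2}]' 20
python3 - <<'E'
from h import *
s=arm.observe();print(s['position'],s['force'])
p,_=snap('scene','s8')
a=cv2.resize(p[160:215,245:320],None,fx=10,fy=10,interpolation=cv2.INTER_CUBIC)
cv2.imwrite('pics/s8c.png',a[:,:,::-1])
E
```

```text
clock: 8.7
position: [0.5305, 0.1747, 0.0784]
tool_rot: [-1.13, 1.267, 1.138]
force: [-3.5, -0.8, 1.9]
grip_width: 0.0242
clock: 9.2
position: [0.5306, 0.1748, 0.0784]
tool_rot: [-1.131, 1.267, 1.138]
force: [-0.1, -0.1, 0.5]
grip_width: 0.0512
[0.53057179 0.17475816 0.07836277] [-0.10253473 -0.09025792  0.51173989]
```

View pics/s8c.png

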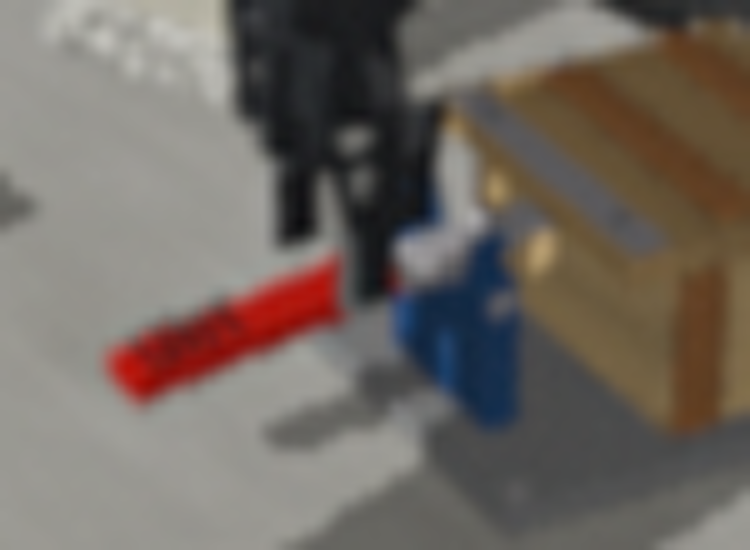

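The bar tipped handle-down and now rests against the lip, as described. I'll move back along the handle, still straddling it, and grip near its end.

```bash
python3 -m creep '[{"dx":-0.02,"dy":0.002,"dz":0,"yaw":0,"grip":-0.3},{"dx":-0.045,"dy":0.0045,"dz":0,"yaw":0,"grip":-0.3},{"dx":-0.07,"dy":0.007,"dz":-0.005,"yaw":0,"grip":-0.3},{"dx":-0.07,"dy":0.007,"dz":-0.018,"yaw":0,"grip":-0.3},{"dx":-0.07,"dy":0.007,"dz":-0.018,"yaw":0,"grip":-0.3}]' 20
python3 - <<'E'
from h import *
s=arm.observe();print(s['position'],s['force'])
p,D=snap('scene','s9');X=cloud('scene',D)
a=cv2.resize(p[160:215,245:320],None,fx=10,fy=10,interpolation=cv2.INTER_CUBIC)
cv2.imwrite('pics/s9c.png',a[:,:,::-1])
hsv=cv2.cvtColor(p,cv2.COLOR_RGB2HSV);H,S,V=cv2.split(hsv)
k=((H<8)|(H>172))&(S>130)&(V>60)&(X[...,1]>.12)
P=X[k]
for x in np.arange(.4,.6,.02):
    r=P[(P[:,0]>=x)&(P[:,0]<x+.02)]
    if len(r):print(x.round(2),len(r),np.percentile(r[:,2],90).round(4),r.mean(0).round(4))
print(P.min(0),P.max(0))
E
```

```text
clock: 9.88
position: [0.4608, 0.1816, 0.0597]
tool_rot: [-1.131, 1.267, 1.138]
force: [0.1, -0.5, -0.3]
grip_width: 0.0553
[0.46077148 0.18163217 0.0596674 ] [ 0.06455575 -0.48237594 -0.30370712]
0.42 9 0.0713 [0.4383 0.1789 0.0678]
0.44 23 0.0751 [0.4494 0.1755 0.0719]
0.46 9 0.1113 [0.4663 0.1586 0.0883]
0.48 14 0.0786 [0.4918 0.1667 0.073 ]
0.5 24 0.0821 [0.5106 0.1688 0.0782]
0.52 24 0.0854 [0.5281 0.1721 0.077 ]
0.54 18 0.0862 [0.5448 0.1655 0.0807]
0.56 1 0.0147 [0.5742 0.2361 0.0147]
0.58 1 0.0123 [0.5879 0.2412 0.0123]
[0.28398217 0.12416383 0.00152149] [0.58790544 0.56477395 0.11384861]
```

View pics/s9c.png

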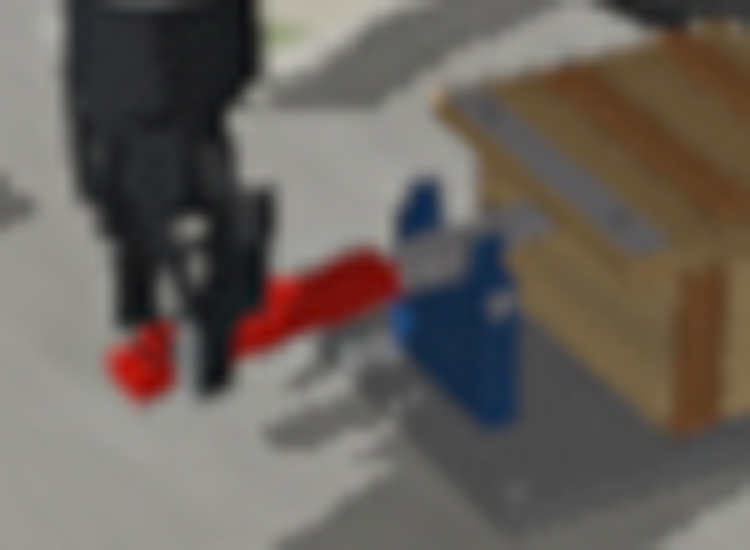

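The fingers straddle the handle near its end, and the handle slopes about 8.6° as expected. I'll grip, then press down in an arc.

```bash
python3 -m creep '[{"dx":0,"dy":0,"dz":0,"yaw":0,"grip":0.4},{"dx":0,"dy":0,"dz":0,"yaw":0,"grip":1},{"dx":0,"dy":0,"dz":0,"yaw":0,"grip":1},{"dx":0,"dy":0,"dz":0,"yaw":0,"grip":1},{"dx":0,"dy":0,"dz":0,"yaw":0,"grip":1}]' 40
python3 -m creep '[{"dx":0.001,"dy":0,"dz":-0.004,"yaw":0,"grip":1},{"dx":0.002,"dy":0,"dz":-0.009,"yaw":0,"grip":1},{"dx":0.003,"dy":0,"dz":-0.014,"yaw":0,"grip":1},{"dx":0.004,"dy":0,"dz":-0.018,"yaw":0,"grip":1},{"dx":0.004,"dy":0,"dz":-0.018,"yaw":0,"grip":1}]'
cat > lk.py <<'E'
import sys
from h import *
t=sys.argv[1]
s=arm.observe();print(s['position'],s['force'])
p,D=snap('scene','s'+t);q,_=snap('top','t'+t)
a=cv2.resize(p[160:215,245:320],None,fx=10,fy=10,interpolation=cv2.INTER_CUBIC)
cv2.imwrite('pics/s%sc.png'%t,a[:,:,::-1])
# lid height: median top-plane depth height change on lid pixels
X0=cloud('scene',load('scene0')[1]);X=cloud('scene',D)
z=np.nan_to_num(X0[...,2]);k=(z>.096)&(z<.106)&(X0[...,0]>.63)&(X0[...,0]<.78)&(X0[...,1]>.09)&(X0[...,1]<.25)
m=np.nan_to_num(X[...,2])[k];m=m[(m>.09)&(m<.14)]
print('lid top z start',np.median(z[k]),'now',np.median(m),len(m))
E
python3 lk.py 10
```

```text
clock: 10.55
position: [0.4619, 0.1816, 0.0602]
tool_rot: [-1.131, 1.266, 1.137]
force: [3.7, -0.9, 1.1]
grip_width: 0.0247
clock: 11.18
position: [0.4637, 0.1818, 0.0425]
tool_rot: [-1.13, 1.268, 1.14]
force: [-7.8, 1.2, 17.6]
grip_width: 0.0252
[0.46371916 0.18178099 0.04253131] [-7.8427753   1.218224   17.55470567]
lid top z start 0.10122157498963957 now 0.10674212487064244 468
```

View pics/s10c.png

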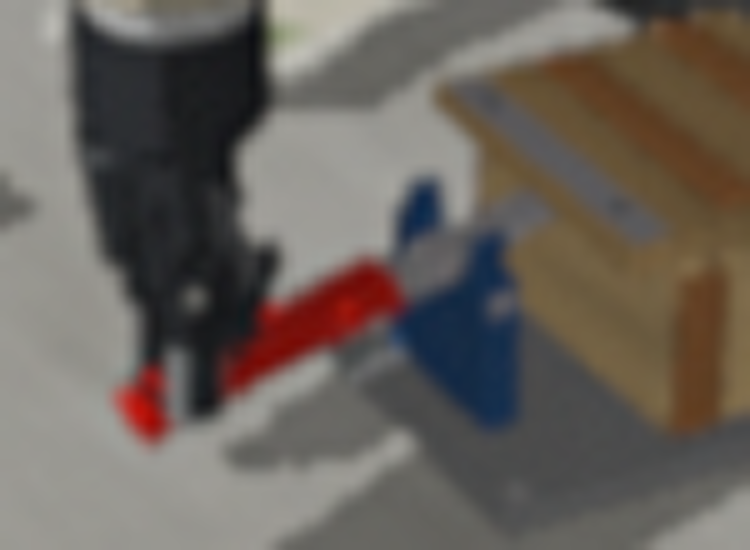

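The lid is up about 5.5 mm, with 17.6 N on the handle. I'll continue.

```bash
python3 -m creep '[{"dx":0.001,"dy":0,"dz":-0.004,"yaw":0,"grip":1},{"dx":0.002,"dy":0,"dz":-0.008,"yaw":0,"grip":1},{"dx":0.004,"dy":0,"dz":-0.013,"yaw":0,"grip":1},{"dx":0.005,"dy":0,"dz":-0.016,"yaw":0,"grip":1},{"dx":0.005,"dy":0,"dz":-0.016,"yaw":0,"grip":1}]'
python3 lk.py 11
```

```text
clock: 11.9
position: [0.4666, 0.1817, 0.027]
tool_rot: [-1.129, 1.271, 1.142]
force: [-7.7, -0.4, 17.2]
grip_width: 0.0247
[0.4666334  0.18174886 0.02702057] [-7.68089877 -0.37621519 17.1675782 ]
lid top z start 0.10122157498963957 now 0.11202598623996773 469
```

View pics/s11c.png

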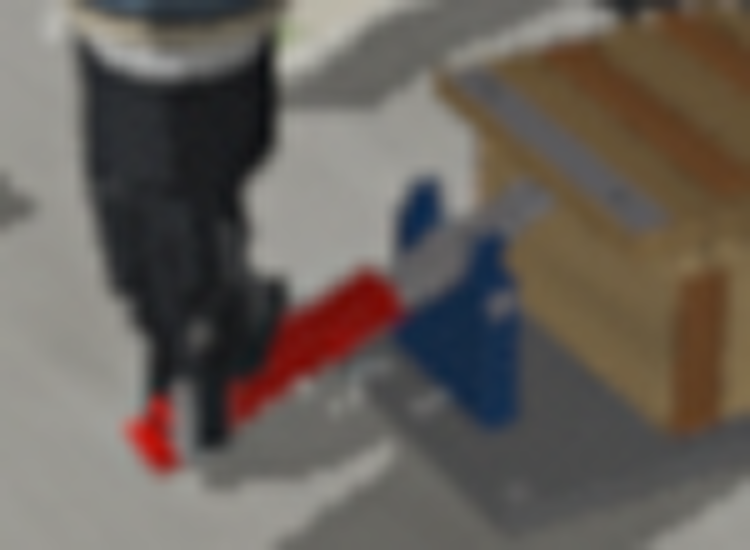

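The lid is up 10.8 mm, with 17 N on the handle while levering. I'll hold briefly, unload and release the bar, then regrip near its middle.

```bash
python3 -m creep '[{"dx":0,"dy":0,"dz":0,"yaw":0,"grip":1},{"dx":0,"dy":0,"dz":0,"yaw":0,"grip":1},{"dx":0,"dy":0,"dz":0.003,"yaw":0,"grip":1},{"dx":-0.001,"dy":0,"dz":0.004,"yaw":0,"grip":1},{"dx":-0.001,"dy":0,"dz":0.004,"yaw":0,"grip":1}]'
python3 -m creep '[{"dx":0,"dy":0,"dz":0,"yaw":0,"grip":0.3},{"dx":0,"dy":0,"dz":0,"yaw":0,"grip":0},{"dx":0,"dy":0,"dz":0,"yaw":0,"grip":-0.3},{"dx":0,"dy":0,"dz":0,"yaw":0,"grip":-0.3}]' 40
python3 lk.py 12
```

```text
clock: 12.62
position: [0.4649, 0.1817, 0.0307]
tool_rot: [-1.129, 1.272, 1.143]
force: [-0.9, 0.1, -3.6]
grip_width: 0.0246
clock: 13.12
position: [0.465, 0.1817, 0.0307]
tool_rot: [-1.129, 1.272, 1.143]
force: [0.8, 0.5, 0.1]
grip_width: 0.0554
[0.46497084 0.18167073 0.03070919] [0.7579904  0.48247292 0.05736003]
lid top z start 0.10122157498963957 now 0.11206577553690883 466
```

View pics/s12c.png

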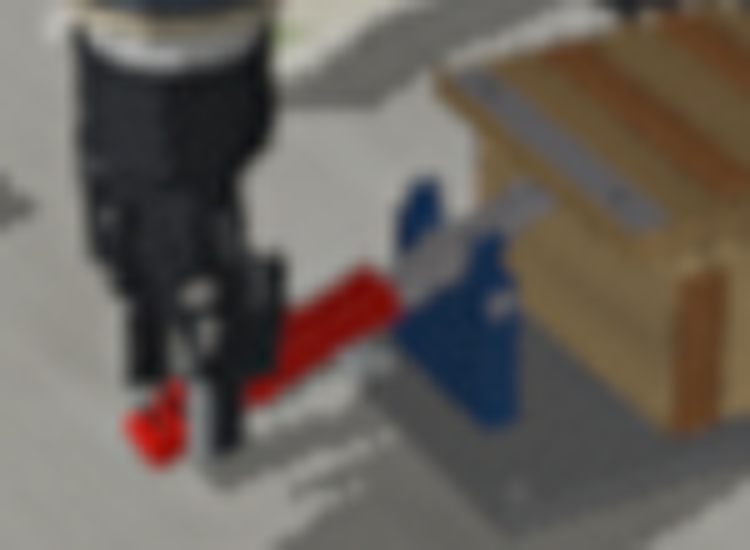

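```bash
python3 -m creep '[{"dx":0.02,"dy":-0.002,"dz":0.008,"yaw":0,"grip":-0.3},{"dx":0.045,"dy":-0.004,"dz":0.016,"yaw":0,"grip":-0.3},{"dx":0.067,"dy":-0.006,"dz":0.021,"yaw":0,"grip":-0.3},{"dx":0.067,"dy":-0.006,"dz":0.021,"yaw":0,"grip":0.3},{"dx":0.067,"dy":-0.006,"dz":0.021,"yaw":0,"grip":1}]' 60
python3 -m creep '[{"dx":0,"dy":0,"dz":0,"yaw":0,"grip":1},{"dx":0,"dy":0,"dz":0,"yaw":0,"grip":1},{"dx":0,"dy":0,"dz":0,"yaw":0,"grip":1}]'
python3 lk.py 13
```

```text
clock: 13.85
position: [0.5311, 0.1755, 0.0515]
tool_rot: [-1.129, 1.273, 1.143]
force: [1.3, -1.6, 2.8]
grip_width: 0.0247
clock: 14.22
position: [0.5308, 0.1754, 0.0515]
tool_rot: [-1.129, 1.273, 1.143]
force: [1.0, -2.0, 0.5]
grip_width: 0.025
[0.53078811 0.1754398  0.05145491] [ 1.01213871 -2.04622542  0.48933005]
lid top z start 0.10122157498963957 now 0.11224465772265751 466
```

View pics/s13c.png

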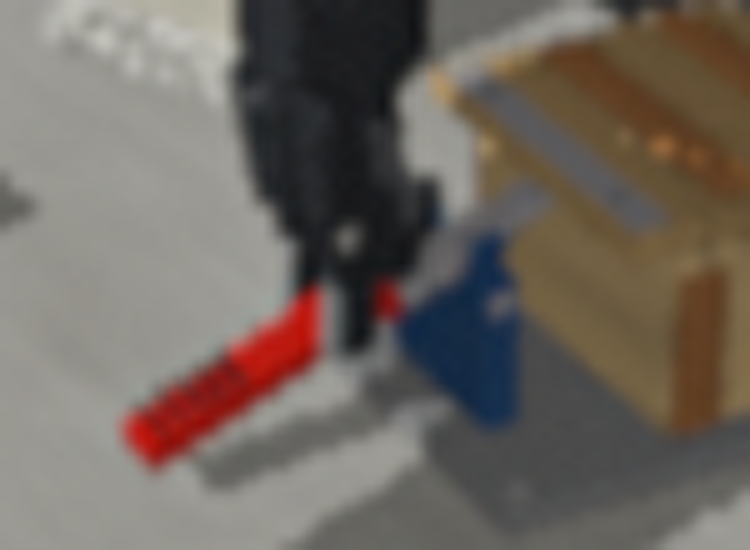

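Gripped near the middle. I'll draw it out along its own slope, then lift.

```bash
python3 -m creep '[{"dx":-0.01,"dy":0.001,"dz":-0.003,"yaw":0,"grip":1},{"dx":-0.02,"dy":0.002,"dz":-0.0065,"yaw":0,"grip":1},{"dx":-0.03,"dy":0.003,"dz":-0.01,"yaw":0,"grip":1},{"dx":-0.04,"dy":0.004,"dz":-0.012,"yaw":0,"grip":1},{"dx":-0.045,"dy":0.0045,"dz":-0.012,"yaw":0,"grip":1}]'
python3 lk.py 14
```

```text
clock: 14.95
position: [0.4847, 0.1801, 0.0393]
tool_rot: [-1.129, 1.274, 1.144]
force: [1.1, -0.1, -2.2]
grip_width: 0.0245
[0.48472267 0.18009121 0.03927985] [ 1.07576255 -0.09068244 -2.191349  ]
lid top z start 0.10122157498963957 now 0.11234878057162262 468
```

View pics/s14c.png

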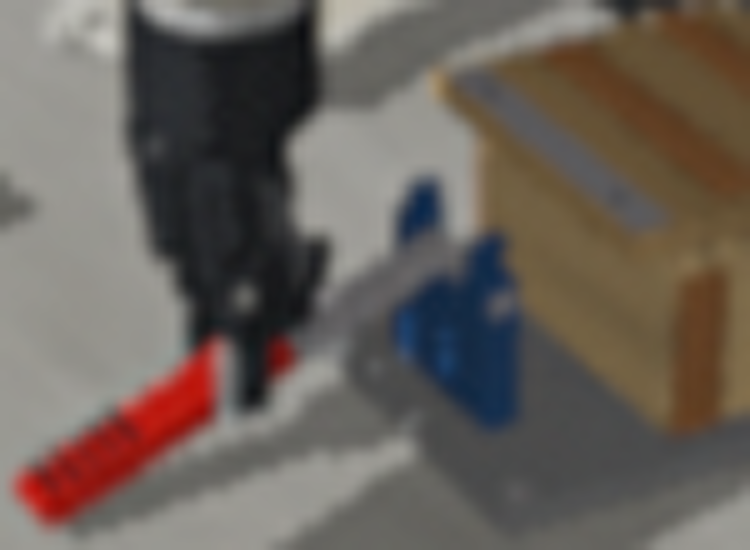

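```bash
python3 -m creep '[{"dx":0,"dy":0,"dz":0.02,"yaw":0,"grip":1},{"dx":-0.005,"dy":0,"dz":0.06,"yaw":0,"grip":1},{"dx":-0.005,"dy":0,"dz":0.1,"yaw":0,"grip":1},{"dx":-0.005,"dy":0,"dz":0.14,"yaw":0,"grip":1},{"dx":-0.005,"dy":-0.02,"dz":0.15,"yaw":0,"grip":1}]'
python3 -m creep '[{"dx":0.01,"dy":-0.05,"dz":0,"yaw":1,"grip":1},{"dx":0.02,"dy":-0.1,"dz":0,"yaw":2,"grip":1},{"dx":0.035,"dy":-0.15,"dz":0,"yaw":3,"grip":1},{"dx":0.045,"dy":-0.2,"dz":0,"yaw":4,"grip":1},{"dx":0.06,"dy":-0.25,"dz":0,"yaw":5,"grip":1}]'
```

```text
clock: 15.68
position: [0.4816, 0.1613, 0.1919]
tool_rot: [-1.131, 1.267, 1.144]
force: [0.6, 0.0, -4.1]
grip_width: 0.0246
clock: 16.3
position: [0.5406, -0.0917, 0.1908]
tool_rot: [-1.195, 1.23, 1.209]
force: [1.7, 0.4, -2.7]
grip_width: 0.0247
```

```bash
python3 -m creep '[{"dx":0.005,"dy":-0.04,"dz":0,"yaw":0,"grip":1},{"dx":0.01,"dy":-0.08,"dz":-0.02,"yaw":0,"grip":1},{"dx":0.015,"dy":-0.11,"dz":-0.06,"yaw":0,"grip":1},{"dx":0.015,"dy":-0.13,"dz":-0.1,"yaw":0,"grip":1},{"dx":0.015,"dy":-0.13,"dz":-0.12,"yaw":0,"grip":1}]'
python3 - <<'E'
from h import *
s=arm.observe();print(s['position'],s['force'])
p,D=snap('scene','s15')
a=cv2.resize(p[190:300,280:430],None,fx=5,fy=5,interpolation=cv2.INTER_CUBIC)
cv2.imwrite('pics/s15c.png',a[:,:,::-1])
E
```

```text
clock: 16.92
position: [0.5524, -0.225, 0.0674]
tool_rot: [-1.19, 1.236, 1.209]
force: [-0.8, 0.5, -3.9]
grip_width: 0.0249
[ 0.55243721 -0.22501724  0.06744738] [-0.80053057  0.50696308 -3.93954305]
```

View pics/s15c.png

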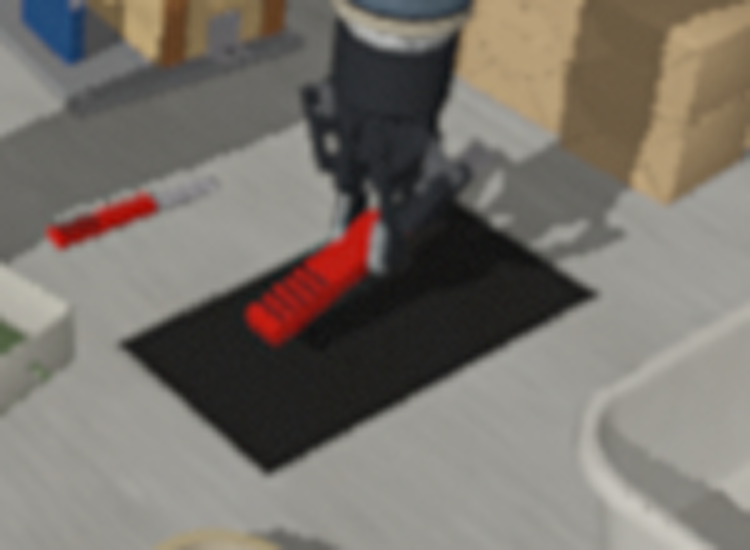

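The bar hangs over the mat with the handle end low. I'll lower it until the end touches, using a light grip so it can turn flat.

```bash
python3 -m creep '[{"dx":0,"dy":0,"dz":-0.015,"yaw":0,"grip":1},{"dx":0,"dy":0,"dz":-0.025,"yaw":0,"grip":1},{"dx":0,"dy":0,"dz":-0.03,"yaw":0,"grip":1},{"dx":0,"dy":0,"dz":-0.035,"yaw":0,"grip":1},{"dx":0,"dy":0,"dz":-0.035,"yaw":0,"grip":1}]' 30
python3 -m creep '[{"dx":0,"dy":0,"dz":-0.004,"yaw":0,"grip":1},{"dx":0,"dy":0,"dz":-0.008,"yaw":0,"grip":1},{"dx":0,"dy":0,"dz":-0.011,"yaw":0,"grip":1},{"dx":0,"dy":0,"dz":-0.011,"yaw":0,"grip":1}]' 20
```

```text
clock: 17.6
position: [0.5532, -0.2232, 0.0315]
tool_rot: [-1.191, 1.234, 1.211]
force: [3.4, 1.1, 2.7]
grip_width: 0.0248
clock: 18.1
position: [0.5554, -0.2235, 0.0216]
tool_rot: [-1.194, 1.231, 1.208]
force: [5.5, 0.7, 4.9]
grip_width: 0.0245
```

```bash
python3 - <<'E'
from h import *
s=arm.observe();print(s['position'],s['force'])
p,D=snap('scene','s16')
a=cv2.resize(p[190:300,280:430],None,fx=5,fy=5,interpolation=cv2.INTER_CUBIC)
cv2.imwrite('pics/s16c.png',a[:,:,::-1])
E
```

```text
[ 0.55535627 -0.22350502  0.02158378] [5.4525256  0.66166867 4.92539116]
```

View pics/s16c.png

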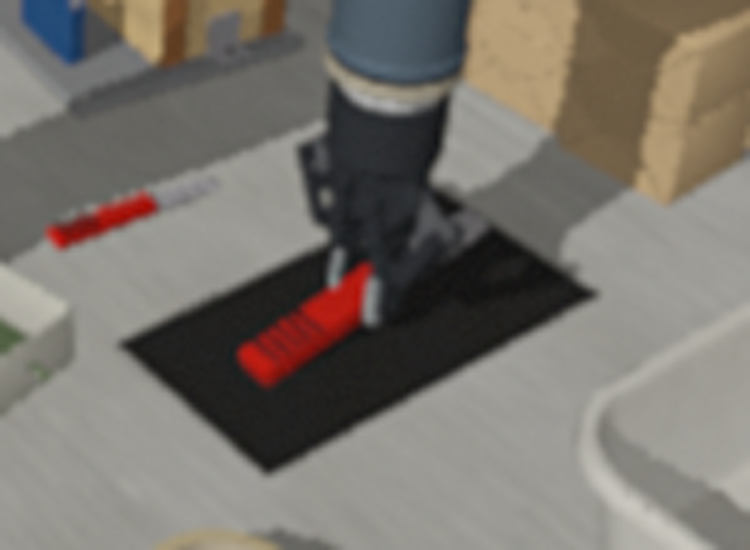

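It is turning flat as intended, with a force of about 5 N. I'll continue.

```bash
python3 -m creep '[{"dx":0,"dy":0,"dz":-0.004,"yaw":0,"grip":1},{"dx":0,"dy":0,"dz":-0.008,"yaw":0,"grip":1},{"dx":0,"dy":0,"dz":-0.012,"yaw":0,"grip":1},{"dx":0,"dy":0,"dz":-0.013,"yaw":0,"grip":1},{"dx":0,"dy":0,"dz":-0.013,"yaw":0,"grip":1}]' 20
python3 - <<'E'
from h import *
p,D=snap('scene','s17')
a=cv2.resize(p[190:300,280:430],None,fx=5,fy=5,interpolation=cv2.INTER_CUBIC)
cv2.imwrite('pics/s17c.png',a[:,:,::-1])
E
```

```text
clock: 18.77
position: [0.5561, -0.2237, 0.0088]
tool_rot: [-1.195, 1.23, 1.207]
force: [5.1, -0.1, 5.1]
grip_width: 0.0247
```

View pics/s17c.png

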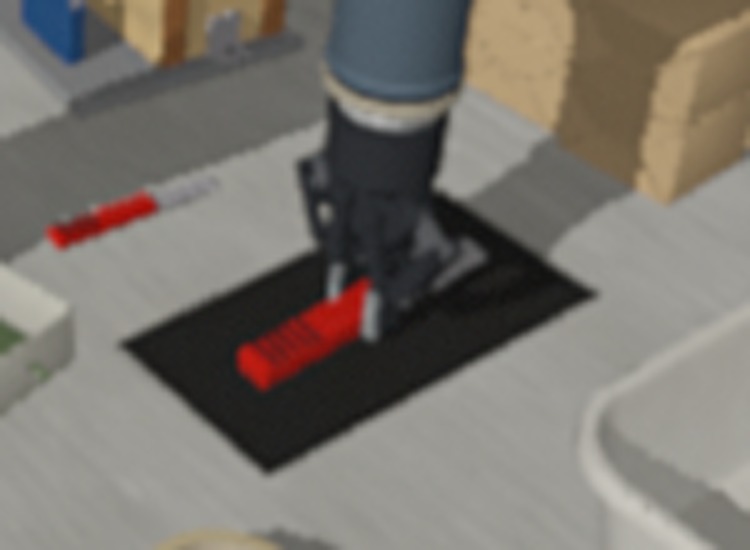

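```bash
python3 -m creep '[{"dx":0,"dy":0,"dz":-0.002,"yaw":0,"grip":1},{"dx":0,"dy":0,"dz":-0.002,"yaw":0,"grip":1},{"dx":0,"dy":0,"dz":-0.001,"yaw":0,"grip":0.4},{"dx":0,"dy":0,"dz":0,"yaw":0,"grip":0},{"dx":0,"dy":0,"dz":0,"yaw":0,"grip":-0.5}]' 20
python3 -m creep '[{"dx":0,"dy":0,"dz":0,"yaw":0,"grip":-1},{"dx":0,"dy":0,"dz":0,"yaw":0,"grip":-1},{"dx":0,"dy":0,"dz":0.04,"yaw":0,"grip":-1},{"dx":0,"dy":0,"dz":0.09,"yaw":0,"grip":-1},{"dx":0,"dy":0,"dz":0.15,"yaw":0,"grip":-1}]' 20
python3 -m creep '[{"dx":-0.01,"dy":0.06,"dz":0.03,"yaw":0,"grip":-1},{"dx":-0.02,"dy":0.12,"dz":0.05,"yaw":0,"grip":-1},{"dx":-0.03,"dy":0.18,"dz":0.05,"yaw":0,"grip":-1},{"dx":-0.04,"dy":0.24,"dz":0.05,"yaw":0,"grip":-1},{"dx":-0.05,"dy":0.3,"dz":0.05,"yaw":0,"grip":-1}]' 20
python3 -m creep '[{"dx":-0.02,"dy":0.06,"dz":0,"yaw":0,"grip":-1},{"dx":-0.04,"dy":0.12,"dz":0,"yaw":0,"grip":-1},{"dx":-0.06,"dy":0.18,"dz":0,"yaw":0,"grip":-1},{"dx":-0.08,"dy":0.24,"dz":0,"yaw":0,"grip":-1},{"dx":-0.1,"dy":0.3,"dz":0,"yaw":0,"grip":-1}]' 20
python3 -m creep '[{"dx":-0.02,"dy":0.06,"dz":0,"yaw":0,"grip":-1},{"dx":-0.03,"dy":0.12,"dz":0,"yaw":0,"grip":-1},{"dx":-0.03,"dy":0.12,"dz":0,"yaw":0,"grip":-1}]' 20
python3 lk.py 18
python3 - <<'E'
from h import *
p,D=load('t18');X=cloud('top',D)
a=cv2.resize(p[125:290,190:410],None,fx=3.6,fy=3.6,interpolation=cv2.INTER_CUBIC)
cv2.imwrite('pics/t18c.png',a[:,:,::-1])
q,E=load('s18');Y=cloud('scene',E)
hsv=cv2.cvtColor(q,cv2.COLOR_RGB2HSV);H,S,V=cv2.split(hsv)
k=((H<8)|(H>172))&(S>130)&(V>60)&(Y[...,1]<-.15)&(Y[...,0]>.4)
P=Y[k]
for x in np.arange(.4,.7,.03):
    r=P[(P[:,0]>=x)&(P[:,0]<x+.03)]
    if len(r)>3:print(x.round(2),len(r),np.percentile(r[:,2],90).round(4),r.mean(0).round(4))
k=(Y[...,0]>.58)&(Y[...,0]<.68)&(np.abs(Y[...,1]+.225)<.03)&(V>90)&(S<60)
P=Y[k];print('blade',len(P),P.mean(0),P.max(0))
b=cv2.resize(q[190:300,280:430],None,fx=5,fy=5,interpolation=cv2.INTER_CUBIC)
cv2.imwrite('pics/s18d.png',b[:,:,::-1])
E
```

```text
clock: 19.45
position: [0.5554, -0.2237, 0.0086]
tool_rot: [-1.194, 1.231, 1.207]
force: [0.5, 0.1, -0.6]
grip_width: 0.0595
clock: 20.08
position: [0.5548, -0.2235, 0.1595]
tool_rot: [-1.193, 1.232, 1.209]
force: [1.0, -0.9, -0.2]
grip_width: 0.0853
clock: 20.7
position: [0.5045, 0.0763, 0.2098]
tool_rot: [-1.193, 1.231, 1.208]
force: [0.8, 0.2, -0.9]
grip_width: 0.0857
clock: 21.32
position: [0.4055, 0.3726, 0.21]
tool_rot: [-1.193, 1.231, 1.208]
force: [0.9, 1.2, 0.2]
grip_width: 0.0855
clock: 21.7
position: [0.372, 0.4979, 0.2093]
tool_rot: [-1.196, 1.227, 1.216]
force: [0.3, -0.6, 0.5]
grip_width: 0.0853
[0.37196722 0.497869   0.20928326] [ 0.30472076 -0.64455235  0.54452743]
lid top z start 0.10122157498963957 now 0.11195272317874894 466
0.43 14 0.0208 [ 0.4582 -0.3053  0.012 ]
0.46 99 0.0221 [ 0.4715 -0.2609  0.0153]
0.49 76 0.022 [ 0.5047 -0.2263  0.0171]
0.52 75 0.0227 [ 0.535  -0.2259  0.0163]
0.55 65 0.0214 [ 0.5636 -0.2263  0.0162]
0.58 6 0.0101 [ 0.5902 -0.2053  0.0066]
blade 104 [ 0.62270754 -0.22611902  0.01044871] [ 0.66459804 -0.21210258  0.01591152]
```

View pics/t18c.png

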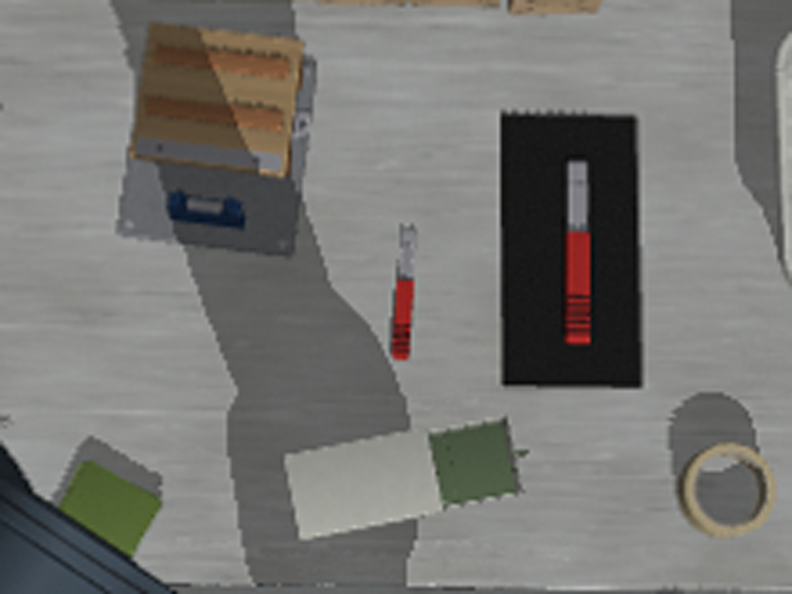

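View pics/s18d.png

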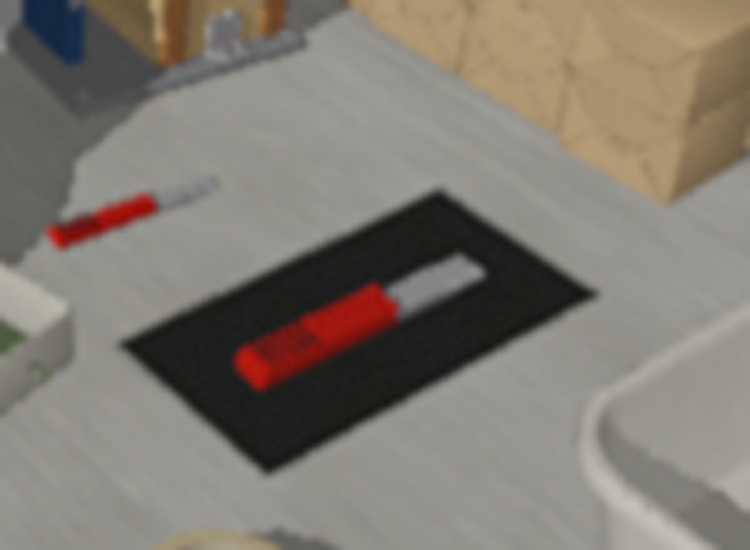

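The bar lies flat in the middle of the mat, with the handle at top-crop (578,290) and the tip at (577,162). The lid is still up by about 10.7 mm, and the bystanders are where they were. Handing in.

```bash
python3 -c "
from station import arm
print(arm.sign_off())"
```

```text
the job is handed in; nothing more can be done
None
```

I levered the crate lid up with the large pry bar, laid the bar back flat on the black mat, and handed the job in at about 22 s of the 67 s allowed. The hand-in reports no verdict, so I can't confirm that it passed.

- **Levering:** I set the bar over the rod between the guides, with its tip about 15 mm under the lip by calculation. I let it rest against the lip, gripped the handle near its end and pressed down with about 17 N. The fingers touched only the bar, never the lid.
- **Lid:** the last camera check shows it about 10.7 mm above its shut height, and it stayed there after I took the bar out.
- **Bar:** it lies flat at the middle of the mat and the gripper is well clear. The handle top reads about 22 mm and the blade top about 10 mm above the table, against 20 mm and 12 mm expected.
- **Bystanders:** in the last top view the gift box and the tape roll look unmoved. The coasters are partly hidden by the arm, but the part in view is in place. I judged this by eye and did not measure it.
- **Disagreement:** the two cameras differed by about 2–4 mm on the stand's position. I used a value between them, and it caused no trouble.

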